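Index the sample carousel and load the white bottle

ROBOT

A 6-joint arm with a two-finger parallel gripper is mounted at the origin on a cart in front of the work surface, level with it; the furniture and walls round the work are solid. World frame = base frame: x ahead of the robot, y to its left, z up, the work surface at z = 0. Lengths are in m, angles in degrees, forces in N, time in s.
With the tool pointing down it reaches from about 0.4 to 0.825 m from the base axis. Payload 7 kg.
Tool frame: the origin (TCP) lies on the centre line of the jaws, within the pads' length; the fingertips stand 22 mm ahead of it and the grasp point (between the pads) lies 3 mm ahead of it; z points along the fingers, y is the line along which they close (so a half turn about z gives the same grasp; the last joint's range is limited). The gripper opens to 88 mm and grips with 3 to 60 N. Pads are 19 mm wide; open, the fingers measure 130 mm over their backs; the gripper's body (78 mm by 193 mm) begins 47 mm behind the grasp point.
Start: joints at [-59.983, 20.546, 0.682, 0, -70.136, -16.507], TCP at [0.158, -0.656, 0.249] pointing down, gripper open.
Joint ranges: [-176.03, 176.03], [-82.01, 121.73], [-58.28, 71.71], [-173.87, 95.51], [-174.79, -0.11], [-173.66, 173.66]. Speed limits (degrees/s): [136.94, 136.94, 172.46, 180, 180, 180].

INTERFACE

Orientations are given as [roll, pitch, yaw] about the fixed x, y, z axes, in that order (R = Rz(yaw) Ry(pitch) Rx(roll)).
In Python, from plant import get_state, cams, r gives the robot as it stands.
- The arm moves only by the tool apply_moves, never from a script. Its argument "targets" is a list of rows, each an object with "dp": the shift along the world's x, y, z in m, a list of three; "yaw": the turn about the world's z in degrees. In form: [{"dp": [x, y, z], "yaw": yaw}, ...]. A call has 1 to 20 rows; each row is the pose to reach, as a shift and turn from the pose commanded when the call began; what a row does not reach only later rows make up. A row lasts 1/12 s, in which the tool goes at most 41.7 mm and 7.16 degrees, less where a joint would pass 70% of its speed; a pose out of reach is approached as far as the arm can. A call with a gripper value outside its range is refused whole. "grip" is the gripper command: -1 is fully open, 1 is shut, values between are in proportion, set as the call begins (left out, the last holds). The fingers move at their own pace and stop on an object; "squeeze" is the grip in N (left out, the last holds). Time passes only in rows, so rows that repeat a pose let the fingers close. It gives the time, the measured TCP pose, the force, the opening and the grip force at its end, in the units of the state.
- get_state(): the state, without advancing time (a new reading comes with each control period).
- cams.capture(name): name is "scene" or "top" or "wrist"; returns a dict with "image" (480x640x3 uint8, red, green, blue), "range_z" (480x640 float32, m along the optical axis (not along the pixel's ray), 0 where there is no reading), "fx", "fy", "cx", "cy" (pixels), "R" (3x3) and "t" (3): a world point X has camera coordinates R X + t; the wrist camera has in their place "T_tool_cam" (4x4, takes a point from camera to tool coordinates, whose origin is the TCP and whose axes are the flange's). Camera axes: x right, y down, z forward; pixel columns grow to the right and rows downward; lengths in m; the calibration is good to about 2 mm. A picture is of the moment at which its call begins: read the wrist's pose just before it.
- r.close_job(): hands the job in; it is judged then, once.
The state is a dict: "time_s": time; "joints": joint angles; "qd": joint speeds; "joint_torque": joint torques, N m; "tcp_pos": TCP position; "eef_rot": TCP orientation; "contact_force": force on the tool from outside, world axes, zero at the start; "moment": the same for the moment, N m; "gripper_width": finger opening in m; "gripper_force": force on a finger pad.
Only numpy, scipy, OpenCV 4.12 (cv2) and the standard library are available. Lean on these libraries where they do the work, as an engineer would, in place of code of your own. Each camera call takes 0.05 s, during which the arm holds its last target. There are 200 camera calls.

TASK

Turn the sample carousel by its black handle until the blue pocket squarely faces the red arrow on the white label reader. Then stand the small white plastic bottle upright in the blue pocket, setting it down gently and never tipping it over, and leave the blue pocket at the reader.

Things in the scene. Friction and masses are not known exactly. Their poses are not given: they have to be found in the camera images.
- wheel (a joint): Wheel angle (rad): 0 when the blue pocket faces the reader's red arrow, growing counter-clockwise from above; starts at 0.5 to 1.35, so turn it clockwise by that. Friction 0.1 N m; it stays where left. White disc 250 mm across, top 30 mm above the table; four pockets 90 degrees apart (counter-clockwise: blue, yellow, green, red), centred 80 mm from the axis.
- handle (a point): Centre of the black bar handle on the wheel's axis, 88 mm above the table. Bar 64 mm long, 16 mm thick, 36 mm high (70 to 106 mm above the table) on a steel post; it turns with the wheel. Axes: y along the bar, x across it, pointing away from the blue pocket, z up. Grip it across its 16 mm thickness; it may lag a few degrees in the grip, so check the angle after turning.
- blue_pocket (a point): Centre of the blue pocket's inner floor, 34 mm above the table, 80 mm from the wheel's axis; it moves with the wheel. Round open cup, inner diameter 72 mm, 20 mm deep, wall 4 mm, rim 54 mm above the table. The white label reader with the arrow stands just beyond the wheel, 48 mm high, 136 to 168 mm from the axis.
- bottle: Small white plastic bottle, 52 mm in diameter, 113 mm high, 0.09 kg; its white screw cap, 38 mm in diameter, spans the top 23 mm. Origin: centre of its underside, z up. Loose, upright, to the robot's right, in a row (in any order, at least 80 mm from centre to centre) with two amber glass bottles with black caps, equal in diameter and 116 mm high.

How it is judged:
By the outcome, as a careful person would: the job done as asked, in the order asked, and still so for the second after the job is handed in, with the robot touching nothing.
It also fails if it takes over 51 s, if anything falls off the work surface, if the arm or the gripper's body presses on something with over 40 N, if the wrist force passes 120 N, or if a joint passes its speed limit or range.

## Working session

There is one attempt and no reset: what is moved stays moved. The work goes in short steps, Python scripts to look and compute and a tool call to move; the robot and the scene stay as the last step left them, time stands still between calls to the robot, and variables do not carry over. Pictures are saved under pics/ and viewed, at most 10 in all, crops included, and the job is handed in when it is done.

Besides the shell and the picture viewer there is one more tool, called after "Emit:" as name(argument=value, ...), one argument or row to a line, values as JSON. apply_moves: Moves the arm, as the interface text tells. Its arguments: {"type":"object","properties":{"targets":{"type":"array","items":{"type":"object","properties":{"dp":{"type":"array","items":{"type":"number"}},"yaw":{"type":"number"}}}},"grip":{"type":"number"},"squeeze":{"type":"number"}},"required":["targets"]}

```bash
mkdir -p pics
cat > h.py <<'E'
import numpy as np, cv2
from plant import get_state, cams, r
def cap(n):
    return cams.capture(n)
def ray(c,u,v,z):
    d=np.array([(u-c['cx'])/c['fx'],(v-c['cy'])/c['fy'],1.]); R=np.array(c['R']);t=np.array(c['t'])
    o=-R.T@t; w=R.T@d; s=(z-o[2])/w[2]; return o+s*w
def proj(c,X):
    p=np.array(c['R'])@np.array(X)+np.array(c['t']); return c['fx']*p[0]/p[2]+c['cx'],c['fy']*p[1]/p[2]+c['cy']
E
python3 - <<'E'
from h import *
s=get_state(); print(s)
ims=[]
for n in ['top','scene']:
    c=cap(n); np.save(n+'.npy',c,allow_pickle=True)
    cv2.imwrite(f'pics/{n}0.png',c['image'][:,:,::-1]); R=np.array(c['R']);print(n,-R.T@c['t'],R[2])
E
```

```text
{'time_s': 0.0, 'joints': array([-5.99829753e+01,  2.05872070e+01,  6.32354502e-01, -2.20729193e-02,
       -7.01375363e+01, -1.65076224e+01]), 'qd': array([ 0.06343053, -0.06506664,  0.05900376, -0.02901176, -0.04994876,
       -0.04830044]), 'joint_torque': array([-6.14140981e-05, -5.82718313e+01,  2.93056995e+01,  6.99693963e+00,
        6.89837529e-03, -1.31207166e-04]), 'tcp_pos': array([ 0.15755754, -0.65585528,  0.24765348]), 'eef_rot': array([ 1.79905523e+02, -6.35946464e-03, -1.66498109e+02]), 'contact_force': array([-0.07145103, -0.09058292,  0.40084683]), 'moment': array([-0.0502335 ,  0.02491723, -0.00614129]), 'gripper_force': 0.0, 'gripper_width': 0.08744474995626496}
top [ 0.4632034  -0.04115915  1.09596233] [ 0.07944013 -0.03619542 -0.99618229]
scene [ 0.92819534 -0.54582744  0.79756512] [-0.40220321  0.49427696 -0.77066391]
```

View pics/top0.png

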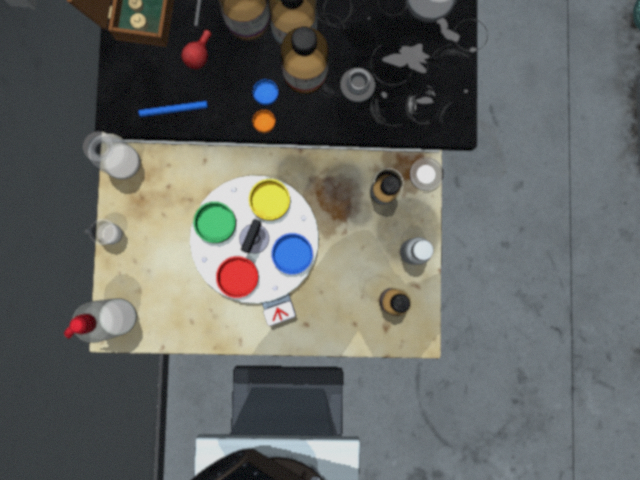

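View pics/scene0.png

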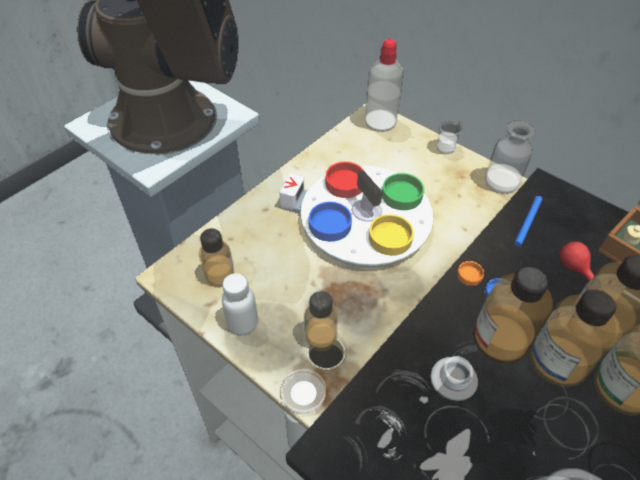

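The top view shows the wheel centred near (254,240), the blue pocket at (293,255), and the reader at (280,312). The white bottle's cap is at (420,250), between two amber bottles at (388,183) and (398,302). The scene view agrees.

```bash
cat >> h.py <<'E'
def blob(m,box=None):
    m=m.astype(np.uint8)
    if box: z=np.zeros_like(m); x0,y0,x1,y1=box; z[y0:y1,x0:x1]=m[y0:y1,x0:x1]; m=z
    m=cv2.morphologyEx(m,cv2.MORPH_CLOSE,np.ones((3,3)))
    k=max(cv2.findContours(m,cv2.RETR_EXTERNAL,cv2.CHAIN_APPROX_NONE)[0],key=cv2.contourArea)
    (u,v),rad=cv2.minEnclosingCircle(k); M=cv2.moments(k)
    return M['m10']/M['m00'],M['m01']/M['m00'],rad,k
def hsv(c): return cv2.split(cv2.cvtColor(c['image'],cv2.COLOR_RGB2HSV).astype(int))
def masks(c):
    h,s,v=hsv(c); k=(s>110)&(v>60)
    return {'blue':k&(abs(h-108)<14),'green':k&(abs(h-68)<18),'yellow':k&(abs(h-28)<6)&(s>150),'red':k&((h<8)|(h>172))}
def wheel(c,box=(185,170,325,306)):
    P={n:ray(c,*blob(m,box)[:2],.054)[:2] for n,m in masks(c).items()}
    ctr=sum(P.values())/4
    off={'blue':0,'yellow':90,'green':180,'red':270}
    a=[np.degrees(np.arctan2(*(P[n]-ctr)[::-1]))-off[n] for n in P]
    a=np.array(a); a=(a-a[0]+180)%360-180+a[0]
    return P,ctr,a
E
python3 - <<'E'
from h import *
c=np.load('top.npy',allow_pickle=True).item(); s=np.load('scene.npy',allow_pickle=True).item()
P,ctr,a=wheel(c); print({k:(v.round(4),round(np.linalg.norm(v-ctr),4)) for k,v in P.items()},ctr,a)
h,S,v=hsv(c)
W=(S<40)&(v>170)
print('disc',ray(c,*blob(W,(180,170,325,300))[:2],.03))
# arrow + reader
u,vv,_,k=blob(masks(c)['red'],(262,298,300,330)); A=ray(c,u,vv,.048); print('arrow',A,'dir',np.degrees(np.arctan2(*(A[:2]-ctr)[::-1])))
u,vv,_,k=blob(W,(262,303,300,330)); A=ray(c,u,vv,.048); rc=cv2.minAreaRect(k);print('reader',A,np.degrees(np.arctan2(*(A[:2]-ctr)[::-1])),rc)
b=cv2.boxPoints(rc); print([ray(c,*p,.048)[:2].round(4) for p in b])
u,vv,rad,k=blob(W,(405,235,436,268)); print('cap',u,vv,rad,ray(c,u,vv,.113)); 
cv2.imwrite('pics/crop.png',np.hstack([cv2.resize(c['image'][230:335,230:330,::-1],None,fx=4,fy=4,interpolation=cv2.INTER_CUBIC)[:400],cv2.resize(c['image'][160:325,360:445,::-1],(300,400),interpolation=cv2.INTER_CUBIC)]))
E
```

```text
{'blue': (array([ 0.5068, -0.018 ]), np.float64(0.0794)), 'green': (array([0.5626, 0.1307]), np.float64(0.0794)), 'yellow': (array([0.6092, 0.0283]), np.float64(0.0795)), 'red': (array([0.4604, 0.0843]), np.float64(0.0794))} [0.53473361 0.05635677] [-110.60843448 -110.53991562 -110.65054597 -110.63050993]
disc [0.53927943 0.1276182  0.03      ]
arrow [0.39594265 0.00297523 0.048     ] dir -158.9623447628696
reader [0.39062518 0.00871405 0.048     ] -161.70594293266507 ((276.9365539550781, 315.9168701171875), (23.10834503173828, 34.24151611328125), 79.2156982421875)
[array([0.4027, 0.0431]), array([ 0.4162, -0.0201]), array([ 0.3736, -0.0295]), array([0.3603, 0.0336])]
cap 425.5092970521542 252.32743764172335 15.334856033325195 [ 0.51279348 -0.26110801  0.113     ]
```

View pics/crop.png

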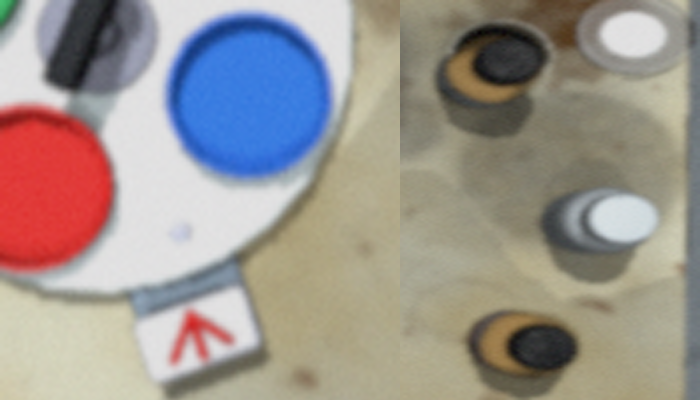

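Three things follow from this crop:
- The arrow lies at about -159° from the wheel axis (crop arrow near (195,337)).
- Blue is at -110.6°, so the wheel turns clockwise by about 48.4°.
- The white cap is at about full-image (423,249.5).

Next I move above the handle with the jaws across the bar.

Emit:
apply_moves(
  targets=[
    {"dp": [0.2,0.25,0],"yaw": 50},
    {"dp": [0.2,0.25,0],"yaw": 50},
    {"dp": [0.2,0.25,0],"yaw": 50},
    {"dp": [0.2,0.25,0],"yaw": 50},
    {"dp": [0.2,0.25,0],"yaw": 50},
    {"dp": [0.2,0.25,0],"yaw": 50},
    {"dp": [0.377,0.712,-0.03],"yaw": 146},
    {"dp": [0.377,0.712,-0.03],"yaw": 146},
    {"dp": [0.377,0.712,-0.03],"yaw": 146},
    {"dp": [0.377,0.712,-0.03],"yaw": 146},
    {"dp": [0.377,0.712,-0.03],"yaw": 146},
    {"dp": [0.377,0.712,-0.03],"yaw": 146},
    {"dp": [0.377,0.712,-0.03],"yaw": 146},
    {"dp": [0.377,0.712,-0.03],"yaw": 146},
    {"dp": [0.377,0.712,-0.03],"yaw": 146},
    {"dp": [0.377,0.712,-0.03],"yaw": 146},
    {"dp": [0.377,0.712,-0.03],"yaw": 146},
    {"dp": [0.377,0.712,-0.03],"yaw": 146},
    {"dp": [0.377,0.712,-0.03],"yaw": 146},
    {"dp": [0.377,0.712,-0.03],"yaw": 146},
  ],
  grip=-1,
)

```text
time_s: 1.77
tcp_pos: [0.5358, 0.0594, 0.218]
eef_rot: [-180.0, 0.0, -22.8]
contact_force: [-0.1, 0.7, -0.5]
gripper_width: 0.0876
gripper_force: 0.0
```

Emit:
apply_moves(
  targets=[
    {"dp": [0,0,0],"yaw": 0},
    {"dp": [0,0,0],"yaw": 0},
    {"dp": [0,0,0],"yaw": 0},
  ],
)

```text
time_s: 2.02
tcp_pos: [0.5341, 0.0555, 0.2181]
eef_rot: [180.0, 0.0, -23.3]
contact_force: [-0.4, -1.2, 0.4]
gripper_width: 0.0877
gripper_force: 0.0
```

```bash
cat >> h.py <<'E'
from scipy.spatial.transform import Rotation as Ro
def wcap():
    s=get_state(); T=np.eye(4); T[:3,:3]=Ro.from_euler('xyz',s['eef_rot'],degrees=True).as_matrix(); T[:3,3]=s['tcp_pos']
    c=dict(cap('wrist')); M=T@np.array(c['T_tool_cam']); c['R']=M[:3,:3].T; c['t']=-M[:3,:3].T@M[:3,3]
    return s,c
E
python3 - <<'E'
from h import *
s,c=wcap(); np.save('w1.npy',c,allow_pickle=True); print(s['time_s'],s['joints'],s['tcp_pos'],s['eef_rot'])
cv2.imwrite('pics/w1.png',c['image'][:,:,::-1])
E
```

```text
2.0167 [ 2.68467192e+01  8.92887915e+00 -1.92457152e+01 -8.92785252e-03
 -6.18913111e+01  3.98323701e+01] [0.53414927 0.05545006 0.21814921] [ 1.79954431e+02  4.82590569e-02 -2.33251408e+01]
```

View pics/w1.png

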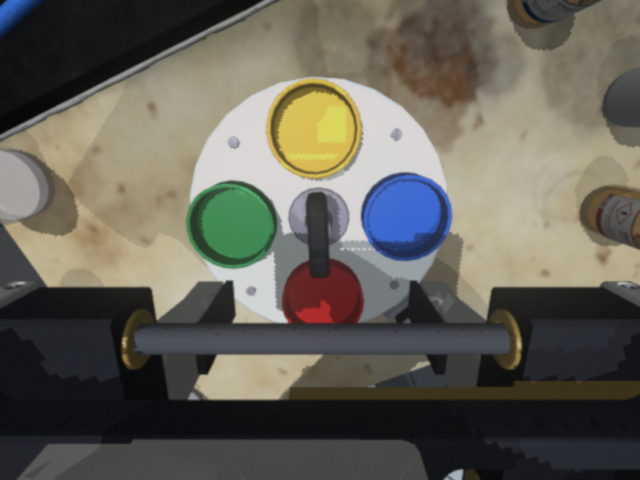

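The wrist view shows the wheel squarely under the gripper. The black bar runs vertically at (318,235), with blue at (407,215) and green at (232,223). I correct the yaw, descend, grip and turn.

Emit:
apply_moves(
  targets=[
    {"dp": [0.0006,0.0009,-0.04],"yaw": 2.7},
    {"dp": [0.0006,0.0009,-0.08],"yaw": 2.7},
    {"dp": [0.0006,0.0009,-0.11],"yaw": 2.7},
    {"dp": [0.0006,0.0009,-0.127],"yaw": 2.7},
    {"dp": [0.0006,0.0009,-0.127],"yaw": 2.7},
    {"dp": [0.0006,0.0009,-0.127],"yaw": 2.7},
  ],
)

```text
time_s: 2.57
tcp_pos: [0.5349, 0.0554, 0.0915]
eef_rot: [179.9, 0.1, -20.7]
contact_force: [0.3, 0.1, 0.5]
gripper_width: 0.0877
gripper_force: 0.0
```

Emit:
apply_moves(
  targets=[
    {"dp": [0,0,0],"yaw": 0},
    {"dp": [0,0,0],"yaw": 0},
    {"dp": [0,0,0],"yaw": 0},
    {"dp": [0,0,0],"yaw": 0},
    {"dp": [0,0,0],"yaw": 0},
    {"dp": [0,0,0],"yaw": 0},
    {"dp": [0,0,0],"yaw": 0},
    {"dp": [0,0,0],"yaw": 0},
  ],
  grip=1,
  squeeze=40,
)

```text
time_s: 3.23
tcp_pos: [0.5353, 0.0566, 0.0916]
eef_rot: [-180.0, -0.0, -20.5]
contact_force: [0.6, -0.6, -0.1]
gripper_width: 0.0394
gripper_force: 0.0
```

Run:
```python
from h import *
s=get_state(); print(s['tcp_pos'],s['eef_rot'],s['contact_force'],s['gripper_width'],s['gripper_force'])
c=np.load('w1.npy',allow_pickle=True).item()
P,ctr,a=wheel(c,(150,60,480,325)); print(P,a)
for i,n in ((0,'blue'),(1,'green'),(2,'yellow')): pass
print('bg angle',np.degrees(np.arctan2(*(P['blue']-P['green'])[::-1])),(P['blue']+P['green'])/2)
```

```text
[0.5352665  0.05661332 0.09162675] [-1.79998809e+02 -2.80825970e-03 -2.05478693e+01] [ 0.61187154 -0.57026148 -0.07799464] 0.03943719013869038 0.0
{'blue': array([ 0.51154002, -0.01733773]), 'green': array([0.56662181, 0.13139824]), 'yellow': array([0.61414503, 0.02411851]), 'red': array([0.4689679 , 0.08232718])} [-111.66014824 -109.02731102 -112.78304884 -110.86804425]
bg angle -110.32123900205247 [0.53908092 0.05703025]
```

Emit:
apply_moves(
  targets=[
    {"dp": [0,0,0],"yaw": 0},
    {"dp": [0,0,0],"yaw": 0},
    {"dp": [0,0,0],"yaw": 0},
    {"dp": [0,0,0],"yaw": 0},
    {"dp": [0,0,0],"yaw": 0},
    {"dp": [0,0,0],"yaw": 0},
    {"dp": [0,0,0],"yaw": 0},
  ],
)

```text
time_s: 3.82
tcp_pos: [0.5356, 0.0573, 0.0915]
eef_rot: [-179.9, -0.0, -20.5]
contact_force: [-0.4, 6.2, -1.8]
gripper_width: 0.0193
gripper_force: 39.8
```

Emit:
apply_moves(
  targets=[
    {"dp": [0,0,0],"yaw": -3},
    {"dp": [0,0,0],"yaw": -6},
    {"dp": [0,0,0],"yaw": -10},
    {"dp": [0,0,0],"yaw": -14},
    {"dp": [0,0,0],"yaw": -18},
    {"dp": [0,0,0],"yaw": -22},
    {"dp": [0,0,0],"yaw": -26},
    {"dp": [0,0,0],"yaw": -30},
    {"dp": [0,0,0],"yaw": -34},
    {"dp": [0,0,0],"yaw": -38},
    {"dp": [0,0,0],"yaw": -42},
    {"dp": [0,0,0],"yaw": -45},
    {"dp": [0,0,0],"yaw": -47},
    {"dp": [0,0,0],"yaw": -48.4},
    {"dp": [0,0,0],"yaw": -48.4},
    {"dp": [0,0,0],"yaw": -48.4},
    {"dp": [0,0,0],"yaw": -48.4},
  ],
)

```text
time_s: 5.23
tcp_pos: [0.5368, 0.0584, 0.0916]
eef_rot: [-179.8, 0.1, -68.9]
contact_force: [3.2, 9.3, -4.9]
gripper_width: 0.0194
gripper_force: 39.7
```

Run:
```python
from h import *
s=get_state(); print(s['tcp_pos'],s['eef_rot'],s['contact_force'],s['gripper_width'],s['gripper_force'])
s,c=wcap(); np.save('w2.npy',c,allow_pickle=True)
d=cap('scene'); np.save('s2.npy',d,allow_pickle=True)
cv2.imwrite('pics/s2.png',np.hstack([cv2.resize(d['image'][130:290,250:450,::-1],(400,320)),cv2.resize(c['image'][:,:,::-1],(400,320))]))
```

```text
[0.53675862 0.05840257 0.09158939] [-1.79786950e+02  7.12911031e-02 -6.89242105e+01] [ 3.16459345  9.30845894 -4.94852655] 0.01938273896811341 39.710822730074824
```

View pics/s2.png

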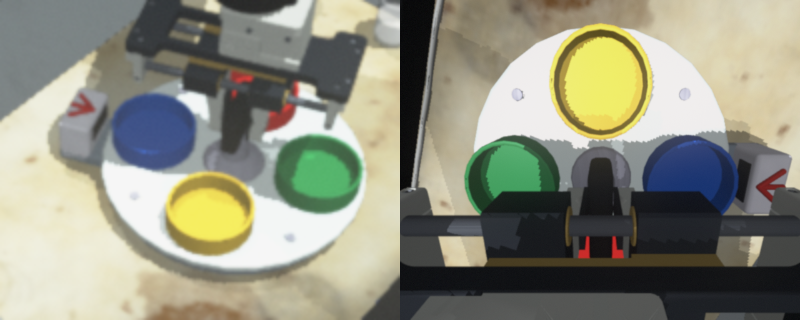

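The left panel (scene view) shows blue next to the reader arrow, and the wrist view on the right agrees. Now I measure the actual wheel turn.

Run:
```python
from h import *
for f in ('scene','s2'):
    c=np.load(f+'.npy',allow_pickle=True).item(); m=masks(c); box=(290,140,450,280)
    P={n:ray(c,*blob(m[n],box)[:2],.054)[:2] for n in m}
    an=lambda a,b:np.degrees(np.arctan2(*(P[b]-P[a])[::-1]))
    print(f,{n:(P[n].round(4),blob(m[n],box)[2]) for n in P},'gy',an('green','yellow'),'gb',an('green','blue'),'by',an('blue','yellow'))
    k=blob(m['red'],(270,165,305,210)); print('arrow',ray(c,k[0],k[1],.048))
c=np.load('w2.npy',allow_pickle=True).item();P={n:ray(c,*blob(masks(c)[n])[:2],.054)[:2] for n in ('yellow',)}
print(P,np.degrees(np.arctan2(*(P['yellow']-[.5347,.0564])[::-1])))
```

```text
scene {'blue': (array([ 0.5176, -0.0259]), 21.40240478515625), 'green': (array([0.5729, 0.1191]), 19.818214416503906), 'yellow': (array([0.6196, 0.0177]), 21.04924201965332), 'red': (array([0.4676, 0.0733]), 19.935745239257812)} gy -65.3091217435793 gb -110.89990775246514 by 23.1319969032837
arrow [0.39700904 0.00444299 0.048     ]
s2 {'blue': (array([0.4717, 0.0189]), 20.477012634277344), 'green': (array([0.6233, 0.0759]), 17.593503952026367), 'yellow': (array([ 0.5711, -0.0262]), 21.091964721679688), 'red': (array([0.5508, 0.1124]), 8.147207260131836)} gy -117.11071953914937 gb -159.4125536272584 by -24.434385679470434
arrow [0.39700904 0.00444299 0.048     ]
{'yellow': array([ 0.565908  , -0.02771477])} -69.64429455144075
```

Emit:
apply_moves(
  targets=[
    {"dp": [0,0,0],"yaw": 0},
    {"dp": [0,0,0],"yaw": 0},
    {"dp": [0,0,0],"yaw": 0},
    {"dp": [0,0,0],"yaw": 0},
    {"dp": [0,0,0],"yaw": 0},
    {"dp": [0,0,0.02],"yaw": 0},
    {"dp": [0,0,0.06],"yaw": 0},
    {"dp": [0,0,0.1],"yaw": 0},
    {"dp": [0,0,0.14],"yaw": 0},
    {"dp": [0,0,0.16],"yaw": 0},
    {"dp": [0,-0.15,0.16],"yaw": 0},
    {"dp": [0,-0.15,0.16],"yaw": 0},
    {"dp": [0,-0.15,0.16],"yaw": 0},
    {"dp": [0,-0.25,0.16],"yaw": 0},
    {"dp": [0,-0.25,0.16],"yaw": 0},
    {"dp": [0,-0.25,0.16],"yaw": 0},
    {"dp": [0,-0.25,0.16],"yaw": 0},
  ],
  grip=-1,
)

```text
time_s: 6.75
tcp_pos: [0.5341, -0.1994, 0.2512]
eef_rot: [179.9, -0.0, -69.2]
contact_force: [0.4, 0.4, 0.3]
gripper_width: 0.0873
gripper_force: 0.0
```

Run:
```python
from h import *
s,w=wcap(); np.save('w3.npy',w,allow_pickle=True); print(s['tcp_pos'],s['eef_rot'],s['joints'])
c=cap('top'); np.save('t3.npy',c,allow_pickle=True)
cv2.imwrite('pics/t3.png',np.hstack([cv2.resize(c['image'][160:340,170:330,::-1],(400,450)),cv2.resize(w['image'][:,:,::-1],(400,450))]))
try:
    P,ctr,a=wheel(c); print(P,ctr,a)
except Exception as e: print(e)
u,vv,_,k=blob(masks(c)['red'],(262,300,300,330)); A=ray(c,u,vv,.048); print('arrow',A[:2],np.degrees(np.arctan2(*(A[:2]-ctr)[::-1])))
```

```text
[ 0.53410917 -0.19939081  0.25120201] [ 1.79902184e+02 -3.71071853e-02 -6.92413752e+01] [ -0.76549127  10.64855102 -12.60545807   0.07658832 -66.82338963
  21.49389427]
max() iterable argument is emptyTraceback (most recent call last):
  File "<stdin>", line 8, in <module>
  File "h.py", line 14, in blob
    k=max(cv2.findContours(m,cv2.RETR_EXTERNAL,cv2.CHAIN_APPROX_NONE)[0],key=cv2.contourArea)
ValueError: max() iterable argument is empty
```

View pics/t3.png

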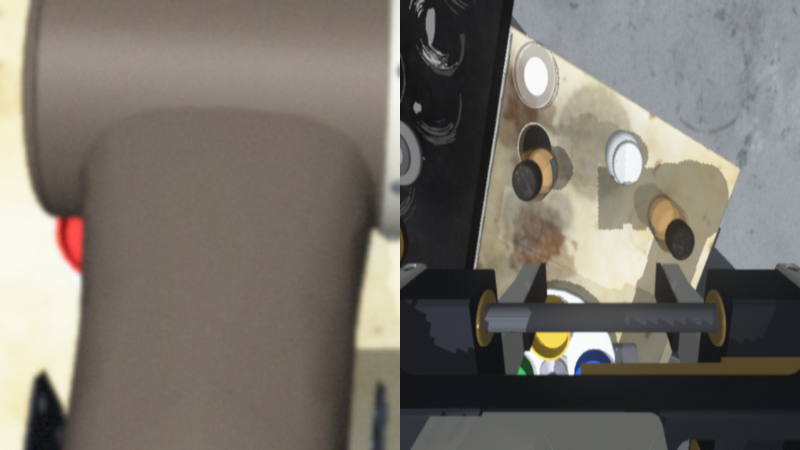

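The left half shows the arm covering the wheel in the top view. In the wrist view on the right, the white cap is at about full-image (365,173), with an amber bottle on either side.

Run:
```python
from h import *
w=np.load('w3.npy',allow_pickle=True).item()
def pts(c,box,zlo,zhi,white=None):
    x0,y0,x1,y1=box; vv,uu=np.mgrid[y0:y1,x0:x1]; z=c['range_z'][y0:y1,x0:x1]
    p=np.stack([(uu-c['cx'])/c['fx']*z,(vv-c['cy'])/c['fy']*z,z],-1)[z>0]
    R=np.array(c['R']); X=(p-np.array(c['t']))@R
    return X[(X[:,2]>zlo)&(X[:,2]<zhi)]
for n,b in (('white',(320,120,400,210)),('amberL',(175,125,255,220)),('amberR',(395,200,475,285))):
    X=pts(w,b,.104,.125); print(n,len(X),np.median(X[:,2]),cv2.minEnclosingCircle(X[:,:2].astype(np.float32)*1000),X.mean(0))
h,s,v=hsv(w); u,vv,rad,k=blob((s<40)&(v>205),(335,135,390,200)); print(u,vv,rad,ray(w,u,vv,.113))
c=cap('scene'); np.save('s3.npy',c,allow_pickle=True); m=masks(c)
P={}
for n in m:
    q=blob(m[n],(290,140,450,280)); P[n]=ray(c,*q[:2],.054)[:2]; print(n,P[n],q[2],cv2.contourArea(q[3]))
for a,b in (('green','blue'),('red','yellow'),('blue','yellow'),('green','yellow')): print(a,b,np.degrees(np.arctan2(*(P[b]-P[a])[::-1])))
```

```text
white 1778 0.11368092557374773 ((518.5431518554688, -256.3345947265625), 19.020910263061523) [ 0.51907963 -0.25682597  0.11344864]
amberL 1497 0.11566518923055204 ((635.9859619140625, -195.63597106933594), 17.44613265991211) [ 0.63453609 -0.19735465  0.11478127]
amberR 1307 0.11518425519674795 ((421.15966796875, -217.3988494873047), 17.604429244995117) [ 0.42424791 -0.21861306  0.11413854]
364.57096057096055 173.92523692523693 22.327213287353516 [ 0.51872941 -0.25702704  0.113     ]
blue [0.4877887  0.02266761] 18.721744537353516 581.5
green [0.61880592 0.07367658] 20.770721435546875 650.0
yellow [ 0.57388385 -0.0284323 ] 20.80242919921875 770.0
red [0.51715486 0.12771719] 20.11444091796875 839.0
green blue -158.72753038048646
red yellow -70.03395539298494
blue yellow -30.690336294703155
green yellow -113.74674941456242
```

Emit:
apply_moves(
  targets=[
    {"dp": [-0.015,-0.06,-0.04],"yaw": 90},
    {"dp": [-0.015,-0.06,-0.04],"yaw": 90},
    {"dp": [-0.015,-0.06,-0.04],"yaw": 90},
    {"dp": [-0.015,-0.06,-0.04],"yaw": 90},
    {"dp": [-0.015,-0.06,-0.04],"yaw": 90},
    {"dp": [-0.015,-0.06,-0.04],"yaw": 90},
    {"dp": [-0.015,-0.06,-0.04],"yaw": 90},
    {"dp": [-0.015,-0.06,-0.04],"yaw": 90},
    {"dp": [-0.015,-0.06,-0.04],"yaw": 90},
    {"dp": [-0.015,-0.06,-0.04],"yaw": 90},
    {"dp": [-0.015,-0.06,-0.04],"yaw": 90},
    {"dp": [-0.015,-0.06,-0.04],"yaw": 90},
    {"dp": [-0.015,-0.06,-0.04],"yaw": 90},
    {"dp": [-0.015,-0.06,-0.04],"yaw": 90},
    {"dp": [-0.015,-0.06,-0.04],"yaw": 90},
    {"dp": [-0.015,-0.06,-0.04],"yaw": 90},
    {"dp": [-0.015,-0.06,-0.04],"yaw": 90},
    {"dp": [-0.015,-0.06,-0.04],"yaw": 90},
  ],
)

```text
time_s: 8.4
tcp_pos: [0.5203, -0.2531, 0.2116]
eef_rot: [180.0, -0.0, 21.0]
contact_force: [-0.8, -0.6, -0.1]
gripper_width: 0.0876
gripper_force: 0.0
```

Run:
```python
from h import *
s=get_state(); print(s['tcp_pos'],s['eef_rot'],s['joints'])
c=cap('top'); np.save('t4.npy',c,allow_pickle=True)
cv2.imwrite('pics/t4.png',cv2.resize(c['image'][150:350,170:450,::-1],(784,560),interpolation=cv2.INTER_CUBIC))
m=masks(c); 
for n in m:
    try: q=blob(m[n],(185,170,325,299)); print(n,ray(c,*q[:2],.054)[:2],q[2],cv2.contourArea(q[3]))
    except Exception as e: print(n,e)
```

```text
[ 0.52033571 -0.25313877  0.21160572] [ 1.79999944e+02 -2.57135854e-03  2.10003738e+01] [-6.58555331e+00  1.30947702e+01 -1.48295074e+01 -1.29103258e-03
 -6.20734172e+01  1.17586532e+02]
blue [0.46231764 0.04379718] 20.304670333862305 610.5
green [0.60928378 0.08928976] 20.25249671936035 1056.0
yellow max() iterable argument is empty
red [0.50584031 0.13038177] 21.115196228027344 1292.5
```

View pics/t4.png

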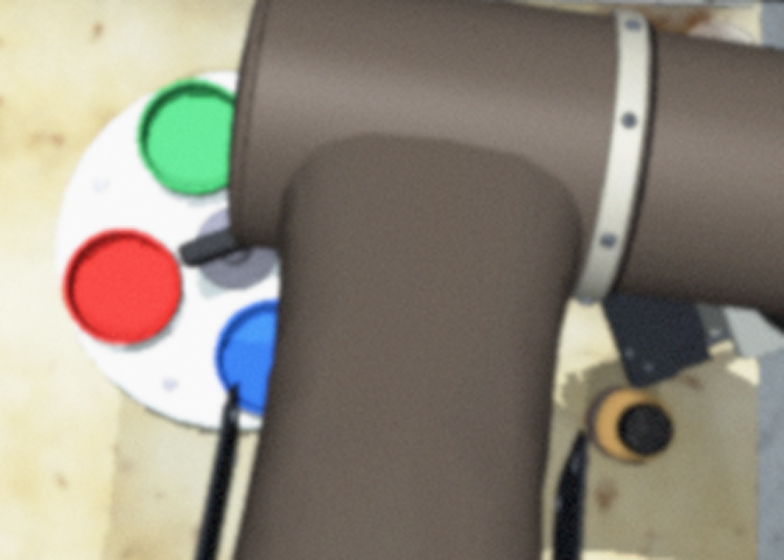

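The red pocket is fully visible at picture (123,287), which puts blue at -158.7° against the arrow's -159°, so the wheel is square. Now the white bottle.

Emit:
apply_moves(
  targets=[
    {"dp": [-0.0015,-0.0035,-0.02],"yaw": 0},
    {"dp": [-0.0015,-0.0035,-0.045],"yaw": 0},
    {"dp": [-0.0015,-0.0035,-0.07],"yaw": 0},
    {"dp": [-0.0015,-0.0035,-0.095],"yaw": 0},
    {"dp": [-0.0015,-0.0035,-0.12],"yaw": 0},
    {"dp": [-0.0015,-0.0035,-0.1365],"yaw": 0},
    {"dp": [-0.0015,-0.0035,-0.1365],"yaw": 0},
    {"dp": [-0.0015,-0.0035,-0.1365],"yaw": 0},
    {"dp": [-0.0015,-0.0035,-0.1365],"yaw": 0},
  ],
)

```text
time_s: 9.2
tcp_pos: [0.5196, -0.2572, 0.0761]
eef_rot: [179.9, -0.1, 21.0]
contact_force: [1.0, -0.1, -0.2]
gripper_width: 0.0877
gripper_force: 0.0
```

Emit:
apply_moves(
  targets=[
    {"dp": [0,0,0],"yaw": 0},
    {"dp": [0,0,0],"yaw": 0},
    {"dp": [0,0,0],"yaw": 0},
    {"dp": [0,0,0],"yaw": 0},
    {"dp": [0,0,0],"yaw": 0},
    {"dp": [0,0,0],"yaw": 0},
    {"dp": [0,0,0],"yaw": 0},
    {"dp": [0,0,0],"yaw": 0},
    {"dp": [0,0,0],"yaw": 0},
    {"dp": [0,0,0],"yaw": 0},
    {"dp": [0,0,0],"yaw": 0},
  ],
  grip=1,
  squeeze=15,
)

```text
time_s: 10.12
tcp_pos: [0.5189, -0.2569, 0.0752]
eef_rot: [180.0, -0.0, 21.1]
contact_force: [-0.5, -0.1, 1.8]
gripper_width: 0.0501
gripper_force: 15.0
```

Emit:
apply_moves(
  targets=[
    {"dp": [0,0,0.01],"yaw": 0},
    {"dp": [0,0,0.025],"yaw": 0},
    {"dp": [0,0,0.045],"yaw": 0},
    {"dp": [0,0,0.065],"yaw": 0},
    {"dp": [0,0,0.085],"yaw": 0},
    {"dp": [0,0,0.105],"yaw": 0},
    {"dp": [0,0,0.12],"yaw": 0},
    {"dp": [0,0,0.13],"yaw": 0},
    {"dp": [0,0,0.13],"yaw": 0},
  ],
)

```text
time_s: 10.87
tcp_pos: [0.5197, -0.2572, 0.2077]
eef_rot: [179.9, -0.2, 21.1]
contact_force: [0.2, -0.6, -0.9]
gripper_width: 0.0501
gripper_force: 15.0
```

Emit:
apply_moves(
  targets=[
    {"dp": [-0.002,0.01,0],"yaw": 0},
    {"dp": [-0.006,0.03,0],"yaw": 0},
    {"dp": [-0.011,0.055,0],"yaw": 0},
    {"dp": [-0.016,0.08,0],"yaw": 0},
    {"dp": [-0.021,0.105,0],"yaw": 0},
    {"dp": [-0.026,0.13,0],"yaw": 0},
    {"dp": [-0.032,0.155,0],"yaw": 0},
    {"dp": [-0.037,0.18,0],"yaw": 0},
    {"dp": [-0.042,0.205,0],"yaw": 0},
    {"dp": [-0.048,0.23,0],"yaw": 0},
    {"dp": [-0.053,0.255,0],"yaw": 0},
    {"dp": [-0.057,0.275,0],"yaw": 0},
    {"dp": [-0.0587,0.284,0],"yaw": 0},
    {"dp": [-0.0587,0.284,0],"yaw": 0},
    {"dp": [-0.0587,0.284,0],"yaw": 0},
    {"dp": [-0.0587,0.284,0],"yaw": 0},
  ],
)

```text
time_s: 12.2
tcp_pos: [0.4598, 0.0266, 0.2045]
eef_rot: [180.0, 0.1, 21.0]
contact_force: [0.0, -0.9, -1.4]
gripper_width: 0.0506
gripper_force: 15.0
```

Run:
```python
from h import *
s,w=wcap(); print(s['tcp_pos'],s['eef_rot'],s['contact_force'],s['gripper_force'],s['gripper_width'])
c=cap('scene'); np.save('s5.npy',c,allow_pickle=True)
cv2.imwrite('pics/s5.png',np.hstack([cv2.resize(c['image'][60:300,240:480,::-1],(400,400)),cv2.resize(w['image'][:,:,::-1],(400,400))]))
m=masks(c)
P={}
for n in m:
    try: q=blob(m[n],(290,140,450,280)); P[n]=ray(c,*q[:2],.054)[:2]; print(n,P[n],q[2],cv2.contourArea(q[3]))
    except Exception as e: print(n,e)
m=masks(w)
for n in m:
    try: q=blob(m[n]); X=ray(w,*q[:2],.054)[:2]; print('w',n,X,q[:3])
    except Exception as e: print(n,e)
```

```text
[0.45978235 0.0266296  0.20453449] [1.79994752e+02 6.29583304e-02 2.10472730e+01] [ 0.02558951 -0.90387937 -1.4363051 ] 14.951374421361834 0.05058601883968922
blue [0.47156985 0.01915943] 20.7152099609375 1154.5
green [0.61799451 0.07370457] 20.80242919921875 652.0
yellow [ 0.57393917 -0.02838211] 20.88669776916504 767.0
red [0.51721211 0.12783174] 20.11444091796875 835.0
w blue [0.47616286 0.03444294] (320.62974781722284, 209.23365687186987, 45.46979522705078)
w green [0.60023852 0.08226659] (320.56566879152206, 31.817235536189784, 55.39216232299805)
w yellow [ 0.56725249 -0.01648734] (421.92856064038665, 126.5449975187175, 52.443172454833984)
w red [0.50968547 0.13205773] (220.88456140350877, 126.92416924664602, 53.39081573486328)
```

View pics/s5.png

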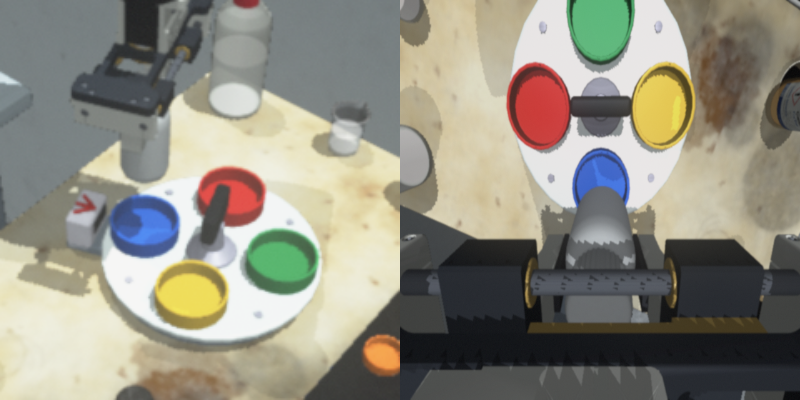

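In the scene view the bottle hangs vertically above blue. The wrist view shows the pockets squarely aligned, with red and yellow giving blue at -158.8°. Now I lower gently.

Emit:
apply_moves(
  targets=[
    {"dp": [0.0003,0.0006,-0.01],"yaw": 0},
    {"dp": [0.0003,0.0006,-0.025],"yaw": 0},
    {"dp": [0.0003,0.0006,-0.04],"yaw": 0},
    {"dp": [0.0003,0.0006,-0.055],"yaw": 0},
    {"dp": [0.0003,0.0006,-0.068],"yaw": 0},
    {"dp": [0.0003,0.0006,-0.078],"yaw": 0},
    {"dp": [0.0003,0.0006,-0.085],"yaw": 0},
    {"dp": [0.0003,0.0006,-0.088],"yaw": 0},
    {"dp": [0.0003,0.0006,-0.09],"yaw": 0},
    {"dp": [0.0003,0.0006,-0.0915],"yaw": 0},
    {"dp": [0.0003,0.0006,-0.0925],"yaw": 0},
    {"dp": [0.0003,0.0006,-0.0925],"yaw": 0},
    {"dp": [0.0003,0.0006,-0.0925],"yaw": 0},
  ],
)

```text
time_s: 13.38
tcp_pos: [0.4606, 0.0278, 0.1129]
eef_rot: [-180.0, -0.0, 21.1]
contact_force: [0.0, 0.5, -1.2]
gripper_width: 0.0501
gripper_force: 15.0
```

Emit:
apply_moves(
  targets=[
    {"dp": [0,0,-0.0005],"yaw": 0},
    {"dp": [0,0,-0.001],"yaw": 0},
    {"dp": [0,0,-0.0015],"yaw": 0},
    {"dp": [0,0,-0.002],"yaw": 0},
    {"dp": [0,0,-0.0025],"yaw": 0},
    {"dp": [0,0,-0.0025],"yaw": 0},
  ],
)

```text
time_s: 13.88
tcp_pos: [0.4603, 0.0277, 0.1099]
eef_rot: [-180.0, 0.0, 21.0]
contact_force: [0.7, -1.0, -1.1]
gripper_width: 0.05
gripper_force: 15.0
```

Emit:
apply_moves(
  targets=[
    {"dp": [0,0,-0.0003],"yaw": 0},
    {"dp": [0,0,-0.0006],"yaw": 0},
    {"dp": [0,0,-0.0009],"yaw": 0},
    {"dp": [0,0,-0.0009],"yaw": 0},
    {"dp": [0,0,-0.0009],"yaw": 0},
  ],
)

```text
time_s: 14.3
tcp_pos: [0.4604, 0.0277, 0.1092]
eef_rot: [180.0, -0.0, 21.1]
contact_force: [-0.6, -0.1, -0.7]
gripper_width: 0.0502
gripper_force: 15.0
```

Emit:
apply_moves(
  targets=[
    {"dp": [0,0,-0.0003],"yaw": 0},
    {"dp": [0,0,-0.0006],"yaw": 0},
    {"dp": [0,0,-0.0008],"yaw": 0},
    {"dp": [0,0,-0.0008],"yaw": 0},
    {"dp": [0,0,-0.0008],"yaw": 0},
  ],
)

```text
time_s: 14.72
tcp_pos: [0.461, 0.0278, 0.109]
eef_rot: [180.0, -0.1, 21.1]
contact_force: [0.2, -1.4, 5.1]
gripper_width: 0.0502
gripper_force: 15.0
```

Emit:
apply_moves(
  targets=[
    {"dp": [0,0,0.0005],"yaw": 0},
    {"dp": [0,0,0.0005],"yaw": 0},
    {"dp": [0,0,0.0005],"yaw": 0},
    {"dp": [0,0,0.0005],"yaw": 0},
    {"dp": [0,0,0.0005],"yaw": 0},
    {"dp": [0,0,0.0005],"yaw": 0},
    {"dp": [0,0,0.0005],"yaw": 0},
    {"dp": [0,0,0.0005],"yaw": 0},
    {"dp": [0,0,0.01],"yaw": 0},
    {"dp": [0,0,0.03],"yaw": 0},
    {"dp": [0,0,0.06],"yaw": 0},
    {"dp": [0,0,0.09],"yaw": 0},
    {"dp": [0,0,0.12],"yaw": 0},
    {"dp": [0,0,0.14],"yaw": 0},
    {"dp": [0,0,0.14],"yaw": 0},
  ],
  grip=-1,
)

```text
time_s: 15.97
tcp_pos: [0.4625, 0.0283, 0.253]
eef_rot: [180.0, -0.4, 21.1]
contact_force: [0.9, 0.3, 0.6]
gripper_width: 0.0877
gripper_force: 0.0
```

Emit:
apply_moves(
  targets=[
    {"dp": [0.02,-0.04,0],"yaw": 0},
    {"dp": [0.02,-0.08,0],"yaw": 0},
    {"dp": [0.02,-0.12,0],"yaw": 0},
    {"dp": [0.02,-0.16,0],"yaw": 0},
    {"dp": [0.02,-0.2,0],"yaw": 0},
    {"dp": [0.02,-0.24,0],"yaw": 0},
    {"dp": [0,-0.28,0],"yaw": 0},
    {"dp": [0,-0.32,0],"yaw": 0},
    {"dp": [0,-0.36,0],"yaw": 0},
    {"dp": [0,-0.4,0],"yaw": 0},
    {"dp": [0,-0.44,0],"yaw": 0},
    {"dp": [0,-0.44,0],"yaw": 0},
    {"dp": [0,-0.44,0],"yaw": 0},
    {"dp": [0,-0.44,0],"yaw": 0},
    {"dp": [0,-0.44,0],"yaw": 0},
    {"dp": [0,-0.44,0],"yaw": 0},
  ],
)

```text
time_s: 17.3
tcp_pos: [0.4606, -0.4112, 0.2486]
eef_rot: [180.0, -0.0, 21.1]
contact_force: [-0.5, -1.3, 1.6]
gripper_width: 0.0881
gripper_force: 0.0
```

Run:
```python
from h import *
s=get_state(); print(s['time_s'],s['tcp_pos'])
d=cap('scene'); c=cap('top')
cv2.imwrite('pics/f.png',np.hstack([cv2.resize(d['image'][60:300,240:480,::-1],(400,400)),cv2.resize(c['image'][160:340,180:360,::-1],(400,400))]))
P={}
m=masks(c)
for n in ('green','yellow','red'): q=blob(m[n],(185,170,325,299)); P[n]=ray(c,*q[:2],.054)[:2]; print(n,P[n],q[2])
print(np.degrees(np.arctan2(*(P['yellow']-P['red'])[::-1]))-90)
u,vv,_,k=blob(m['red'],(262,300,300,330)); A=ray(c,u,vv,.048); print('arrow',np.degrees(np.arctan2(*(A[:2]-(P['red']+P['yellow'])/2)[::-1])))
```

```text
17.3 [ 0.46064579 -0.41118359  0.24863247]
green [0.60893502 0.08512627] 20.152738571166992
yellow [ 0.5635511  -0.01766396] 19.715137481689453
red [0.50609087 0.13054756] 21.149206161499023
-158.80914713865155
arrow -159.20031848247672
```

View pics/f.png

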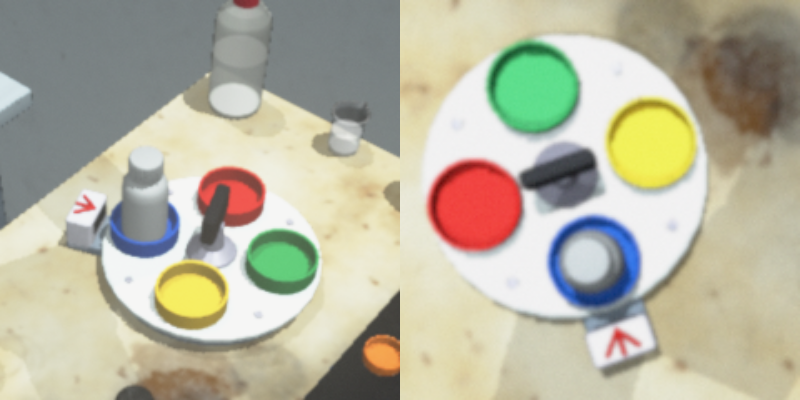

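The bottle stands upright in the blue pocket (scene crop (146,200), top crop (593,262)). Blue is at -158.8° against the arrow's -159.2°, and the arm is clear.

```bash
python3 -c "
from plant import r
print(r.close_job())"
```

```text
the job is handed in; nothing more can be done
None
```

The blue pocket is at the reader, within about half a degree of the red arrow, with the white bottle standing upright in it; I handed the job in at about 17 s with the arm clear of everything.

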